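# Touch off a tilted microscope stage and hold the sample slide flush on it

### The job

Pick up the orange sample slide by its green fin and, with its red-tipped stylus, touch the blue dot at the low end of the sloped stage face and then the red dot at its high end. Then tilt the slide to match the slope, lay its whole underside flush on the middle of the face, lengthwise and square with it, and press it lightly so that the face gives a little on its springs. Finish while still gripping the slide and holding it pressed there, and leave the ring gauge, brass test piece and gauge block undisturbed.

Things in the scene. Friction and masses are not known exactly. Their poses are not given: they have to be found in the camera images.
- slide: Loose sample slide, about 0.15 kg, at first flat on the granite: orange plate 76 (x) x 44 (y) x 8 (z) mm, two white windows, green grip fin 30 (x) x 12 (y) x 32 (z) mm standing on its middle (fin top 40 mm above the underside). Origin: centre of the flat underside; z up along the fin, x lengthwise to the stylus.
- grip (a point): Where to grip the slide's fin, on the fin's middle line, 30 mm above the slide's underside; the fingers close along the slide's y. Axes as the slide.
- stylus: Stylus on the slide's front (+x) edge: 4 mm steel rod with a 6 mm red end ball. Origin: ball centre, 56 mm ahead (+x) of the slide's origin, 5 mm above the plane of its underside (2 mm clear of a face on which the slide lies flush). Axes as the slide. The ball meets the face before the plate does if the nose is 0.15 rad or more lower than parallel.
- stage_face: Sloped light-grey face plate of the stage, 120 (x, up the slope) x 80 (y, level) x 8 mm. Origin: centre of its upper surface; z its outward normal; x up the slope, roughly away from the robot. Sprung: can be pressed in along its normal by 8 mm, giving from about 2.6 N and taking 1 N more per mm, then hard. Its low edge is about 60 mm above the granite.
- stage_base: Cream base of the stage, 150 x 100 x 22 mm, fixed to the granite under the face; origin: centre of its underside, x level, under the up-slope line. The slope of the face over it is set anew each time, 0.15 to 0.42 rad from level, and does not yield to pushing.
- low_dot (a point): Centre of the blue dot (14 mm diameter) on the face's surface near its low end, 36 mm down the slope from the middle and 12 mm towards the face's +y. Axes as the face.
- high_dot (a point): Centre of the red dot (14 mm diameter) on the face's surface near its high end, 36 mm up the slope from the middle and 12 mm towards the face's -y. Axes as the face.
- ring_gauge: Bystander: loose steel ring, 56 mm outside diameter, 32 mm bore, 20 mm high. Origin: centre of its underside.
- test_piece: Bystander: loose brass turned piece, 48 mm foot diameter, 45 mm high. Origin: centre of its underside.
- gauge_block: Bystander: loose aluminium-grey block 30 x 35 x 40 mm high. Origin: centre of its underside.

How it is judged:
On the way, in this order (a step that is already met when the one before it is completed fails the run):
1. the stylus ball of the gripped slide touches the face at the blue dot (ball centre within 9 mm of the dot's centre) (contact force between stylus and stage_face above 0.4 N and distance between stylus and low_dot below 0.009 m and contact force between slide and the fingers above 2 N), for 0.1 s.
2. the stylus ball of the gripped slide touches the face at the red dot (ball centre within 9 mm of the dot's centre) (contact force between stylus and stage_face above 0.4 N and distance between stylus and high_dot below 0.009 m and contact force between slide and the fingers above 2 N), for 0.1 s.
At the end, for the whole second after the job is handed in: The slide is still gripped, at rest, pressed on the face with 3 to 22 N: underside within 0.04 rad of parallel and 2.5 mm of the face, centre within 12 mm of the face's middle along and across the slope, length within 0.15 rad of the slope line, either way round (angle between the z axis of slide and the z axis of stage_face, either way round below 0.04 rad and angle between the x axis of slide and the x axis of stage_face, either way round below 0.15 rad and x of slide in the frame of stage_face between -0.012 and 0.012 m and y of slide in the frame of stage_face between -0.012 and 0.012 m and z of slide in the frame of stage_face between -0.003 and 0.0025 m and contact force between slide and stage_face between 3 and 22 N and contact force between slide and the fingers above 2 N and linear speed of slide below 0.02 m/s); the arm keeps its last pose, push and grip.
It fails at once if the ring gauge is moved more than 15 mm (distance of ring_gauge from where it was at the start of the episode above 0.015 m).
It fails at once if the brass test piece is moved more than 15 mm (distance of test_piece from where it was at the start of the episode above 0.015 m).
It fails at once if the gauge block is moved more than 15 mm (distance of gauge_block from where it was at the start of the episode above 0.015 m).
It also fails if it takes over 51 s, if anything falls off the work surface, if the arm or the gripper's body presses on something with over 40 N, if the wrist force passes 120 N, or if a joint passes its speed limit or range.

### The arm

A 6-joint arm with a two-finger parallel gripper is mounted at the origin on the work surface. World frame = base frame: x ahead of the robot, y to its left, z up, the work surface at z = 0. Lengths are in m, angles in rad, forces in N, time in s.
With the tool pointing down it reaches from about 0.425 to 0.95 m from the base axis. Payload 14.7 kg.
Tool frame: the origin (TCP) lies midway between the tips of the shut fingers; the grasp point (between the pads) lies robot.grip_point_offset behind it (robot.grip_point_offset is the distance from the TCP to the grasp point, in m); z points along the fingers, y is the direction in which the jaws open and shut (so a half turn about z gives the same grasp; the last joint's range is limited). The gripper opens to 85 mm and grips with 20 to 120 N. Pads are 22 mm wide; open, the fingers measure 114 mm over their backs; the gripper's body (76 mm by 85 mm) begins 54 mm behind the grasp point. The pads swing forward as they close: fully open they stand 13 mm farther back than shut.
Start: joints at [-1.238, 0.48, 1.596, -0, 1.065, -0.047], TCP at [0.241, -0.604, 0.231] pointing down, gripper open.
Joint ranges: [-2.75, 2.75], [-0.82, 2.05], [0.23, 2.67], [-1.56, 4.7], [0.09, 2.69], [-2.92, 2.92]. Speed limits (rad/s): [1.89, 1.89, 2.39, 3.01, 3.01, 3.01].

### API

Orientations are given as a unit quaternion [w, x, y, z].
In Python, from cell import robot gives the robot as it stands.
- The arm moves only by the shell command python3 -m pendant 'ROWS' [FORCE]. ROWS is JSON, a list of rows, each an object of numbers: "ax", "ay", "az": the turn, a rotation vector about the tool's x, y, z in rad; "dx", "dy", "dz": the shift along the tool's x, y, z in cm; "gripper": the closure, from 0 (fully open) to 1 (shut). In form: [{"ax": .., "ay": .., "az": .., "dx": .., "dy": .., "dz": .., "gripper": ..}, ...]. A call has 1 to 20 rows; each row is the pose to reach, as a shift and turn from the pose measured when the call began, along the tool's axes at that moment; what a row does not reach only later rows make up. A row lasts 1/12 s, in which the tool goes at most 41.7 mm and 7.16 degrees, less where a joint would pass 70% of its speed; a pose out of reach is approached as far as the arm can. A call with a gripper value outside its range is refused whole. The fingers move at their own pace and stop on an object; FORCE is the grip in N (left out, the last holds). Time passes only in rows, so rows that repeat a pose let the fingers close. It gives the time, the measured TCP pose, the force and the opening at its end, in the units of the state.
- robot.observe(): the state, without advancing time (a new reading comes with each control period).
- robot.snapshot(name): name is "scene" or "top" or "wrist"; returns (picture, depth): 400x640x3 uint8, blue, green, red; 400x640 float32, m along the optical axis (not along the pixel's ray), 0 where there is no reading.
- robot.camera_params(name): a dict with "fx", "fy", "cx", "cy" (pixels), "k1" (the pictures are not rectified: a ray, as slopes to the right and down, at radius r is drawn at 1 + k1 r^2 times it, then the intrinsics apply), "extrinsics" (4x4, takes a point from camera to world coordinates). Camera axes: x right, y down, z forward; pixel columns grow to the right and rows downward; lengths in m; the calibration is good to about 2 mm. A picture is of the moment at which its call begins: read the wrist's pose just before it. camera_params takes no time and is no camera call; for the wrist camera it gives the pose at the moment of the call.
- robot.hand_in(): hands the job in, once; it reports no verdict.
The state is a dict: "time_s": time; "joint_pos": joint angles; "dq": joint speeds; "tau": joint torques, N m; "eef_pos": TCP position; "orientation": TCP orientation; "ft_force": force on the tool from outside, world axes, zero at the start; "moment": the same for the moment, N m; "gripper_width": finger opening in m.
Only numpy, scipy, OpenCV 4.12 (cv2) and the standard library are available. Lean on these libraries where they do the work, as an engineer would, in place of code of your own. Each camera call takes 0.05 s, during which the arm holds its last target. There are 200 camera calls.

## Working session

There is one attempt and no reset: what is moved stays moved. The work goes in short steps, Python scripts to look and compute and a shell command to move; the robot and the scene stay as the last step left them, time stands still between calls to the robot, and variables do not carry over. Pictures are saved under pics/ and viewed, about 8 in all and at most 12, crops included, and the job is handed in when it is done.

```bash
mkdir -p pics; ls; cat > h.py <<'E'
import numpy as np,cv2
from cell import robot
from scipy.spatial.transform import Rotation as R
def cloud(name):
    P=robot.camera_params(name); im,d=robot.snapshot(name)
    v,u=np.mgrid[0:400,0:640]
    K=np.array([[P['fx'],0,P['cx']],[0,P['fy'],P['cy']],[0,0,1.]])
    n=cv2.undistortPoints(np.stack([u,v],-1).reshape(-1,1,2).astype(float),K,np.array([P['k1'],0,0,0.])).reshape(400,640,2)
    p=np.dstack([n*d[...,None],d]); T=np.array(P['extrinsics'])
    w=p@T[:3,:3].T+T[:3,3]; w[d==0]=np.nan
    return im,w,T
def tool():
    s=robot.observe(); q=s['orientation']
    return s,np.array(s['eef_pos']),R.from_quat([q[1],q[2],q[3],q[0]])
E
python3 - <<'E'
from h import *
s,p,r=tool();print(s['time_s'],p,r.as_matrix().round(3),robot.grip_point_offset,s['gripper_width'])
ims=[]
for n in("scene","top"):
    im,w,T=cloud(n);np.savez(n+'.npz',im=im,w=w,T=T);cv2.imwrite(f'pics/{n}0.png',im);print(n,T.round(3))
E
```

```text
pics
0.0 [ 0.24083129 -0.60327711  0.23065128] [[ 0.929  0.371 -0.   ]
 [ 0.371 -0.929  0.001]
 [ 0.    -0.001 -1.   ]] 0.0187 0.08573573600073557
scene [[-0.553  0.629 -0.547  1.194]
 [ 0.833  0.401 -0.381  0.504]
 [-0.02  -0.666 -0.745  0.944]
 [ 0.     0.     0.     1.   ]]
top [[-0.01  -0.995  0.102  0.483]
 [-0.999  0.007 -0.032  0.076]
 [ 0.031 -0.103 -0.994  1.016]
 [ 0.     0.     0.     1.   ]]
```

View pics/scene0.png

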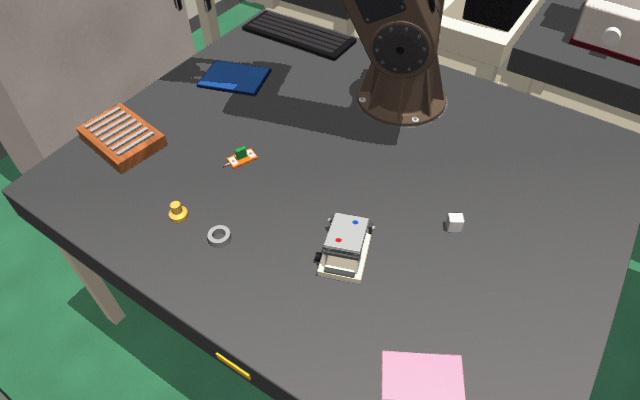

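View pics/top0.png

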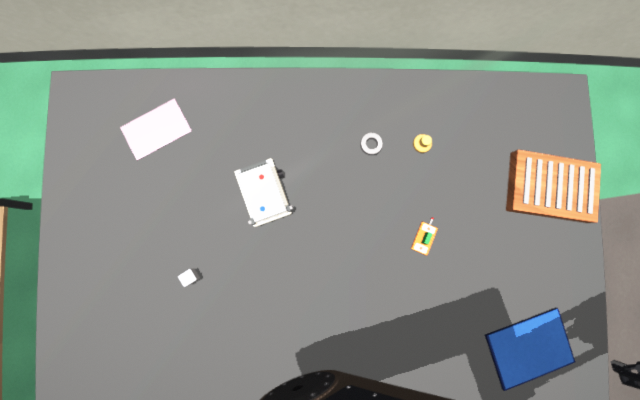

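The scene view shows the slide at (241,156), the stage face at (347,233), the ring at (219,236), brass at (177,212) and the block at (455,223). In the top view the slide is at (425,238) with its stylus up-right at (432,220). The face there is at (262,193), with the blue dot at (263,209) and the red one at (262,177).

```bash
python3 - <<'E'
from h import *
for n,sb,fb in(("scene",(215,140,265,172),(315,205,385,285)),("top",(405,212,445,262),(230,155,298,230))):
    f=np.load(n+'.npz');im,w=f['im'],f['w'];hsv=cv2.cvtColor(im,cv2.COLOR_BGR2HSV);H,S,V=[hsv[...,i].astype(int) for i in range(3)]
    def box(b):
        m=np.zeros(H.shape,bool);m[b[1]:b[3],b[0]:b[2]]=1;return m
    def rep(l,m):
        q=w[m];q=q[np.isfinite(q[:,0])];print(n,l,len(q),np.nanmedian(q,0).round(4));return q
    B=box(sb)
    q=rep('green',B&(H>40)&(H<85)&(S>100));print(' max z',q[:,2].max())
    q=rep('orange+white',B&((H>3)&(H<25)&(S>120)|(V>170)))
    c,sz,a=cv2.minAreaRect(q[:,:2].astype(np.float32));print(' rect',c,sz,a)
    rep('stylus red',B&((H<3)|(H>170))&(S>100)&(V>50))
    F=box(fb)
    lo=rep('blue',F&(H>95)&(H<130)&(S>120));hi=rep('red',F&((H<6)|(H>172))&(S>120))
    q=w[F&(S<40)&(V>120)];q=q[(q[:,2]>.055)]
    c=(np.median(lo,0)+np.median(hi,0))/2
    q=q[np.linalg.norm(q-c,axis=1)<.05]
    for _ in range(5):
        m=q.mean(0);nn=np.linalg.svd(q-m)[2][2];nn*=np.sign(nn[2]);q=q[abs((q-m)@nn)<.004]
    d=np.median(hi,0)-np.median(lo,0);d-=nn*(d@nn)
    # d = 72 x -24 y
    a=np.arctan2(24,72);x=R.from_rotvec(nn*a).apply(d/np.linalg.norm(d))
    print(' face c',c,'n',nn,'tilt',np.arccos(nn[2]),'dlen',np.linalg.norm(d),'x',x,'z at c',c+nn*((m-c)@nn),len(q))
for l,b in(('ring',(358,130,386,158)),('brass',(412,132,436,154)),('block',(175,265,205,290))):
    f=np.load('top.npz');q=f['w'][b[1]:b[3],b[0]:b[2]].reshape(-1,3);q=q[q[:,2]>.008];print(l,np.median(q,0))
E
```

```text
scene green 113 [ 0.4936 -0.2414  0.0311]
 max z 0.044316320734684944
scene orange+white 304 [ 0.4981 -0.2392  0.0083]
 rect (0.4982092082500458, -0.25079840421676636) (0.05438907444477081, 0.0941978245973587) 66.76359558105469
scene stylus red 4 [ 0.5415 -0.267   0.0055]
scene blue 14 [0.5651 0.1641 0.0701]
scene red 18 [0.6372 0.1648 0.0842]
 face c [0.60113301 0.16449182 0.07717122] n [-0.20742567 -0.07163557  0.97562438] tilt 0.2212478031471522 dlen 0.07345145888672658 x [0.9205425  0.32318051 0.21944446] z at c [0.60126328 0.16453681 0.07655851] 843
top green 73 [ 0.4884 -0.2409  0.0392]
 max z 0.04394679483529862
top orange+white 556 [ 0.489  -0.2422  0.0078]
 rect (0.4977452754974365, -0.25050273537635803) (0.049097269773483276, 0.0996520072221756) 66.33753967285156
top stylus red 4 [ 0.54   -0.2665  0.0067]
top blue 11 [0.5638 0.1642 0.0681]
top red 9 [0.636  0.1654 0.0851]
 face c [0.59989305 0.16478272 0.07661574] n [-0.20721223 -0.07583504  0.97535232] tilt 0.2224841867284177 dlen 0.07421855372987819 x [0.91703186 0.33221258 0.22065213] z at c [0.5998864  0.16478029 0.076647  ] 1183
ring [ 0.73419225 -0.11091461  0.0194487 ]
brass [ 0.73090517 -0.24135059  0.01917256]
block [0.4000035  0.3457756  0.04026764]
```

```bash
cat >> h.py <<'E'
def go(pos,yaw,pitch=0.):
    "print row to bring TCP to pos, tool x at yaw, nose up by pitch"
    s,p,r=tool()
    t=R.from_euler('z',yaw)*R.from_euler('y',-pitch)*R.from_euler('x',np.pi)
    d=r.inv().apply(np.array(pos)-p)*100; a=(r.inv()*t).as_rotvec()
    print('t',s['time_s'],'d',d.round(2),'a',a.round(3),'F',np.round(s['ft_force'],2),'w',round(s['gripper_width'],4))
E
python3 -c "
from h import *
go([.490,-.242,.13],-.42)"
```

```text
t 0.1 d [ 36.53 -24.31  10.1 ] a [-0.001  0.     0.8  ] F [ 0.1  -0.7  -0.61] w 0.0855
```

```bash
python3 -m pendant '[{"dx":18,"dy":-12,"dz":5,"az":0.4,"gripper":0},{"dx":18,"dy":-12,"dz":5,"az":0.4,"gripper":0},{"dx":18,"dy":-12,"dz":5,"az":0.4,"gripper":0},{"dx":18,"dy":-12,"dz":5,"az":0.4,"gripper":0},{"dx":36.5,"dy":-24.3,"dz":10.1,"az":0.8,"gripper":0},{"dx":36.5,"dy":-24.3,"dz":10.1,"az":0.8,"gripper":0},{"dx":36.5,"dy":-24.3,"dz":10.1,"az":0.8,"gripper":0},{"dx":36.5,"dy":-24.3,"dz":10.1,"az":0.8,"gripper":0},{"dx":36.5,"dy":-24.3,"dz":10.1,"az":0.8,"gripper":0},{"dx":36.5,"dy":-24.3,"dz":10.1,"az":0.8,"gripper":0},{"dx":36.5,"dy":-24.3,"dz":10.1,"az":0.8,"gripper":0},{"dx":36.5,"dy":-24.3,"dz":10.1,"az":0.8,"gripper":0},{"dx":36.5,"dy":-24.3,"dz":10.1,"az":0.8,"gripper":0},{"dx":36.5,"dy":-24.3,"dz":10.1,"az":0.8,"gripper":0}]' 40
python3 - <<'E'
from h import *
im,w,T=cloud("wrist");cv2.imwrite('pics/w1.png',im)
hsv=cv2.cvtColor(im,cv2.COLOR_BGR2HSV);H,S,V=[hsv[...,i].astype(int) for i in range(3)]
near=np.linalg.norm(w[...,:2]-[.49,-.242],axis=2)<.09
def rect(l,m,zr):
    k=m&near&(w[...,2]>zr[0])&(w[...,2]<zr[1]);q=w[k]
    if len(q)<5: print(l,len(q));return
    c,sz,a=cv2.minAreaRect(q[:,:2].astype(np.float32));print(l,len(q),np.median(q,0).round(4),c,sz,a)
rect('fin top',(H>40)&(H<85)&(S>80),(.03,.06))
rect('plate',((H>3)&(H<25)&(S>110)|(V>170)),(.003,.02))
rect('ball',((H<4)|(H>170))&(S>100),(-.01,.02))
go([.490,-.242,.0125],-.42)
E
```

```text
fin top 0
plate 0
ball 0
t 0.15 d [ 36.53 -24.31  21.86] a [-0.001  0.     0.8  ] F [ 0.42  0.55 -0.09] w 0.0852invalid input at $[0]: expected keys ax, ay, az, dx, dy, dz, gripper
```

View pics/w1.png

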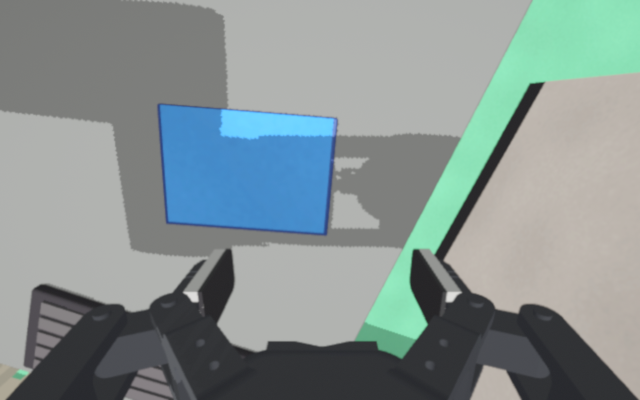

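The move was refused because every row needs all the keys, so this wrist picture (fingers at (215,280) and (430,280), blue mat at (248,168)) is from the start pose. I'll resend it.

```bash
python3 -m pendant '[{"ax":0,"ay":0,"dx":18,"dy":-12,"dz":5,"az":0.4,"gripper":0},{"ax":0,"ay":0,"dx":18,"dy":-12,"dz":5,"az":0.4,"gripper":0},{"ax":0,"ay":0,"dx":18,"dy":-12,"dz":5,"az":0.4,"gripper":0},{"ax":0,"ay":0,"dx":18,"dy":-12,"dz":5,"az":0.4,"gripper":0},{"ax":0,"ay":0,"dx":36.5,"dy":-24.3,"dz":10.1,"az":0.8,"gripper":0},{"ax":0,"ay":0,"dx":36.5,"dy":-24.3,"dz":10.1,"az":0.8,"gripper":0},{"ax":0,"ay":0,"dx":36.5,"dy":-24.3,"dz":10.1,"az":0.8,"gripper":0},{"ax":0,"ay":0,"dx":36.5,"dy":-24.3,"dz":10.1,"az":0.8,"gripper":0},{"ax":0,"ay":0,"dx":36.5,"dy":-24.3,"dz":10.1,"az":0.8,"gripper":0},{"ax":0,"ay":0,"dx":36.5,"dy":-24.3,"dz":10.1,"az":0.8,"gripper":0},{"ax":0,"ay":0,"dx":36.5,"dy":-24.3,"dz":10.1,"az":0.8,"gripper":0},{"ax":0,"ay":0,"dx":36.5,"dy":-24.3,"dz":10.1,"az":0.8,"gripper":0},{"ax":0,"ay":0,"dx":36.5,"dy":-24.3,"dz":10.1,"az":0.8,"gripper":0},{"ax":0,"ay":0,"dx":36.5,"dy":-24.3,"dz":10.1,"az":0.8,"gripper":0},{"ax":0,"ay":0,"dx":36.5,"dy":-24.3,"dz":10.1,"az":0.8,"gripper":0}]' 40
python3 - <<'E'
from h import *
im,w,T=cloud("wrist");cv2.imwrite('pics/w2.png',im);np.savez('w2.npz',im=im,w=w,T=T)
hsv=cv2.cvtColor(im,cv2.COLOR_BGR2HSV);H,S,V=[hsv[...,i].astype(int) for i in range(3)]
near=np.linalg.norm(w[...,:2]-[.49,-.242],axis=2)<.09
def rect(l,m,zr):
    k=m&near&(w[...,2]>zr[0])&(w[...,2]<zr[1]);q=w[k]
    if len(q)<5: print(l,len(q));return
    c,sz,a=cv2.minAreaRect(q[:,:2].astype(np.float32));print(l,len(q),np.median(q,0).round(4),c,sz,a)
rect('fin top',(H>40)&(H<85)&(S>80),(.036,.06))
rect('plate',((H>3)&(H<25)&(S>110)|(V>170)),(.004,.02))
rect('ball',((H<4)|(H>170))&(S>100),(-.01,.02))
go([.490,-.242,.0125],-.42)
E
```

```text
time_s: 1.4
eef_pos: [0.4894, -0.2432, 0.1303]
orientation: [-0.0, 0.978, -0.209, -0.0]
ft_force: [-0.6, -1.3, -0.1]
gripper_width: 0.0853
fin top 471 [ 0.4908 -0.2461  0.041 ] (0.4897666275501251, -0.24573789536952972) (0.01062353327870369, 0.029358558356761932) 65.62786865234375
plate 3386 [ 0.4973 -0.2489  0.0091] (0.4990350306034088, -0.2495342195034027) (0.04405215010046959, 0.09634681791067123) 66.19304656982422
ball 29 [ 0.5411 -0.2687  0.0078] (0.541179358959198, -0.26843681931495667) (0.005255325231701136, 0.004039999097585678) 61.75458908081055
t 1.45 d [ 1.000e-02 -1.600e-01  1.179e+01] a [-0.     0.    -0.001] F [-0.07 -0.3  -0.13] w 0.0851
```

View pics/w2.png

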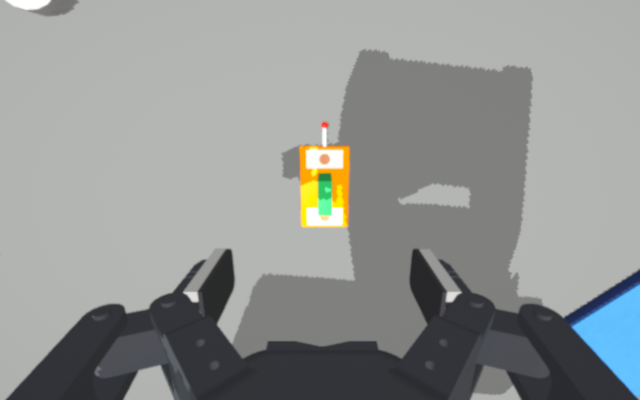

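Wrist view: slide upright in the image, fin at (325,194), ball at (325,125), nothing near it. I measure the fin at (0.490, -0.245) and yaw -0.42. Next I descend and close.

```bash
python3 -m pendant '[{"ax":0,"ay":0,"az":0,"dx":0.1,"dy":0.1,"dz":4,"gripper":0},{"ax":0,"ay":0,"az":0,"dx":0.1,"dy":0.1,"dz":7,"gripper":0},{"ax":0,"ay":0,"az":0,"dx":0.1,"dy":0.1,"dz":9.5,"gripper":0},{"ax":0,"ay":0,"az":0,"dx":0.1,"dy":0.1,"dz":11,"gripper":0},{"ax":0,"ay":0,"az":0,"dx":0.1,"dy":0.1,"dz":11.75,"gripper":0},{"ax":0,"ay":0,"az":0,"dx":0.1,"dy":0.1,"dz":11.75,"gripper":0},{"ax":0,"ay":0,"az":0,"dx":0.1,"dy":0.1,"dz":11.75,"gripper":1},{"ax":0,"ay":0,"az":0,"dx":0.1,"dy":0.1,"dz":11.75,"gripper":1},{"ax":0,"ay":0,"az":0,"dx":0.1,"dy":0.1,"dz":11.75,"gripper":1},{"ax":0,"ay":0,"az":0,"dx":0.1,"dy":0.1,"dz":11.75,"gripper":1},{"ax":0,"ay":0,"az":0,"dx":0.1,"dy":0.1,"dz":11.75,"gripper":1},{"ax":0,"ay":0,"az":0,"dx":0.1,"dy":0.1,"dz":11.75,"gripper":1},{"ax":0,"ay":0,"az":0,"dx":0.1,"dy":0.1,"dz":11.75,"gripper":1},{"ax":0,"ay":0,"az":0,"dx":0.1,"dy":0.1,"dz":11.75,"gripper":1},{"ax":0,"ay":0,"az":0,"dx":0.1,"dy":0.1,"dz":11.75,"gripper":1},{"ax":0,"ay":0,"az":0,"dx":0.1,"dy":0.1,"dz":11.75,"gripper":1}]' 60
```

```text
time_s: 2.78
eef_pos: [0.4901, -0.2448, 0.0135]
orientation: [-0.0, 0.978, -0.209, 0.0]
ft_force: [-2.7, 0.8, 9.9]
gripper_width: 0.0106
```

```bash
python3 -m pendant '[{"ax":0,"ay":0,"az":0,"dx":0,"dy":0,"dz":-1,"gripper":1},{"ax":0,"ay":0,"az":0,"dx":0,"dy":0,"dz":-3,"gripper":1},{"ax":0,"ay":0,"az":0,"dx":0,"dy":0,"dz":-6,"gripper":1},{"ax":0,"ay":0,"az":0,"dx":0,"dy":0,"dz":-9,"gripper":1},{"ax":0,"ay":0,"az":0,"dx":0,"dy":0,"dz":-12,"gripper":1},{"ax":0,"ay":0,"az":0,"dx":0,"dy":0,"dz":-14,"gripper":1},{"ax":0,"ay":0,"az":0,"dx":0,"dy":0,"dz":-14,"gripper":1},{"ax":0,"ay":0,"az":0,"dx":0,"dy":0,"dz":-14,"gripper":1}]'
python3 -c "
from h import *
go([.49,.135,.16],.343,0.)"
```

```text
time_s: 3.45
eef_pos: [0.4906, -0.2451, 0.155]
orientation: [0.0, 0.978, -0.209, 0.002]
ft_force: [-0.6, -0.2, -1.3]
gripper_width: 0.0108
t 3.45 d [-15.6  -34.66  -0.54] a [ 0.001 -0.003 -0.764] F [-0.57 -0.16 -1.31] w 0.0108
```

```bash
python3 -m pendant '[{"ax":0,"ay":0,"az":-0.1,"dx":-1.5,"dy":-3,"dz":0,"gripper":1},{"ax":0,"ay":0,"az":-0.2,"dx":-3,"dy":-6.5,"dz":0,"gripper":1},{"ax":0,"ay":0,"az":-0.3,"dx":-5,"dy":-10,"dz":0,"gripper":1},{"ax":0,"ay":0,"az":-0.35,"dx":-6,"dy":-13,"dz":0,"gripper":1},{"ax":0,"ay":0,"az":-0.42,"dx":-7.5,"dy":-16.5,"dz":0,"gripper":1},{"ax":0,"ay":0,"az":-0.5,"dx":-9,"dy":-20,"dz":0,"gripper":1},{"ax":0,"ay":0,"az":-0.6,"dx":-11,"dy":-24,"dz":0,"gripper":1},{"ax":0,"ay":0,"az":-0.68,"dx":-12.5,"dy":-27.5,"dz":-0.3,"gripper":1},{"ax":0,"ay":0,"az":-0.73,"dx":-14,"dy":-31,"dz":-0.5,"gripper":1},{"ax":0,"ay":0,"az":-0.76,"dx":-15.2,"dy":-33.5,"dz":-0.5,"gripper":1},{"ax":0,"ay":0,"az":-0.76,"dx":-15.6,"dy":-34.6,"dz":-0.5,"gripper":1},{"ax":0,"ay":0,"az":-0.76,"dx":-15.6,"dy":-34.6,"dz":-0.5,"gripper":1},{"ax":0,"ay":0,"az":-0.76,"dx":-15.6,"dy":-34.6,"dz":-0.5,"gripper":1},{"ax":0,"ay":0,"az":-0.76,"dx":-15.6,"dy":-34.6,"dz":-0.5,"gripper":1}]'
cat > look.py <<'E'
from h import *
import sys
nm=sys.argv[1]
s,p,r=tool()
im,w,T=cloud("wrist");cv2.imwrite(f'pics/{nm}.png',im);np.savez(nm+'.npz',im=im,w=w,T=T)
hsv=cv2.cvtColor(im,cv2.COLOR_BGR2HSV);H,S,V=[hsv[...,i].astype(int) for i in range(3)]
tl=(w-p)@r.as_matrix()
red=((H<5)|(H>172))&(S>110)
near=(abs(tl[...,0]-.056)<.025)&(abs(tl[...,1])<.02)&(abs(tl[...,2])<.03)
k=red&near;q=tl[k];print('ball(tool) n',k.sum(),np.median(q,0).round(4),q.min(0).round(4),q.max(0).round(4))
k=near&((H>3)&(H<25)&(S>110)|(V>170));print('near plate n',k.sum())
c0=np.array([.6005,.1645,.0766])
f=np.linalg.norm(w-c0,axis=2)<.06
lo=w[f&(H>95)&(H<130)&(S>120)];hi=w[f&red&~near]
print('lo',len(lo),lo.mean(0).round(4),'hi',len(hi),hi.mean(0).round(4))
q=w[f&(S<40)&(V>120)&~near]
for _ in range(6):
    m=q.mean(0);n=np.linalg.svd(q-m,full_matrices=False)[2][2];n*=np.sign(n[2]);q=q[abs((q-m)@n)<.003]
print('plane',len(q),n.round(4),'tilt',np.arccos(n[2]).round(4),'yaw',np.arctan2(-n[1],-n[0]).round(4))
c=(lo.mean(0)+hi.mean(0))/2;c=c+n*((m-c)@n);d=hi.mean(0)-lo.mean(0);d-=n*(d@n)
x=R.from_rotvec(n*np.arctan2(24,72)).apply(d/np.linalg.norm(d));print('c',c.round(4),'x',x.round(4),'yaw',np.arctan2(x[1],x[0]).round(4),'dlen',np.linalg.norm(d).round(4))
E
python3 look.py w3
```

```text
time_s: 4.62
eef_pos: [0.4892, 0.1335, 0.1589]
orientation: [0.001, 0.986, 0.168, 0.001]
ft_force: [-0.7, -0.5, -0.8]
gripper_width: 0.0106
ball(tool) n 100 [0.0562 0.0001 0.0053] [ 0.054  -0.0029  0.0036] [0.0584 0.0025 0.0082]
near plate n 1553
lo 243 [0.5636 0.1632 0.0701] hi 0 [nan nan nan]
plane 13696 [-0.2061 -0.0736  0.9758] tilt 0.2207 yaw 0.343
c [nan nan nan] x [nan nan nan] yaw nan dlen nanlook.py:15: RuntimeWarning: Mean of empty slice.
  print('lo',len(lo),lo.mean(0).round(4),'hi',len(hi),hi.mean(0).round(4))
  ret = um.true_divide(
look.py:20: RuntimeWarning: Mean of empty slice.
  c=(lo.mean(0)+hi.mean(0))/2;c=c+n*((m-c)@n);d=hi.mean(0)-lo.mean(0);d-=n*(d@n)
```

View pics/w3.png

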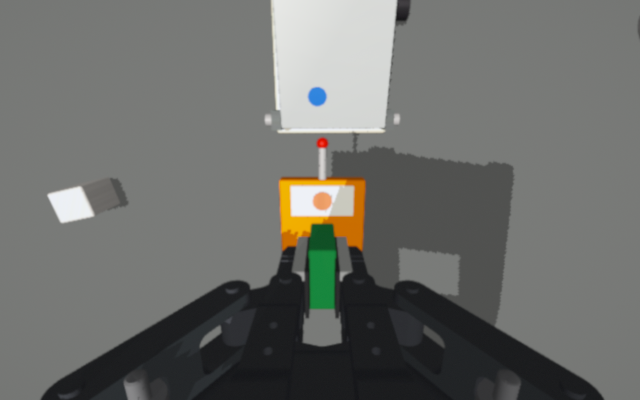

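Wrist view: slide gripped straight, ball at (322,143), blue dot at (317,96), block far left at (70,203). The ball sits at tool (56, 0, ~8.5) mm. The slope is 0.221 and the yaw 0.343.

```bash
cat >> h.py <<'E'
n=R.from_euler('z',.343)*R.from_euler('y',-.2215); N=n.apply([0,0,1]);FX=n.apply([1,0,0]);FY=n.apply([0,1,0])
def ballto(pt,off,pitch):
    "TCP position for ball centre at face point + off along normal"
    t=R.from_euler('z',.343)*R.from_euler('y',-pitch)*R.from_euler('x',np.pi)
    return pt+N*off-t.apply([.0562,0,.0085])
E
python3 - <<'E'
from h import *
f=np.load('w3.npz');w=f['w'];hsv=cv2.cvtColor(f['im'],cv2.COLOR_BGR2HSV)
lo=np.array([.5636,.1632,.0701]); d=(w-lo)@N
k=(np.linalg.norm(w-lo,axis=2)<.035)&(hsv[...,1]<40)&(hsv[...,2]>120)&(abs(d)<.006);print('plane offset at lo',np.median(d[k]))
c=lo+.036*FX-.012*FY; hi=lo+.072*FX-.024*FY;print('c',c,'hi',hi)
go(ballto(lo,.015,-.03),.343,-.03)
E
```

```text
plane offset at lo -0.00044533477579424794
c [0.60071048 0.16371051 0.07800896] hi [0.63782096 0.16422101 0.08591791]
t 4.6667 d [ 2.07 -0.35  6.42] a [ 0.002 -0.031 -0.006] F [ 0.51 -0.12 -0.97] w 0.0111
```

```bash
python3 -m pendant '[{"ax":0,"ay":-0.03,"az":-0.006,"dx":2.05,"dy":-0.35,"dz":2,"gripper":1},{"ax":0,"ay":-0.03,"az":-0.006,"dx":2.05,"dy":-0.35,"dz":4,"gripper":1},{"ax":0,"ay":-0.03,"az":-0.006,"dx":2.05,"dy":-0.35,"dz":5.5,"gripper":1},{"ax":0,"ay":-0.03,"az":-0.006,"dx":2.05,"dy":-0.35,"dz":6.4,"gripper":1},{"ax":0,"ay":-0.03,"az":-0.006,"dx":2.05,"dy":-0.35,"dz":6.4,"gripper":1},{"ax":0,"ay":-0.03,"az":-0.006,"dx":2.05,"dy":-0.35,"dz":6.4,"gripper":1},{"ax":0,"ay":-0.03,"az":-0.006,"dx":2.05,"dy":-0.35,"dz":6.4,"gripper":1}]' 100
python3 - <<'E'
from h import *
lo=np.array([.5636,.1632,.0698])
go(ballto(lo,.003,-.03),.343,-.03);go(ballto(lo,.0,-.03),.343,-.03)
E
```

```text
time_s: 5.25
eef_pos: [0.5081, 0.1429, 0.0959]
orientation: [0.003, 0.985, 0.17, -0.014]
ft_force: [-0.1, -0.2, -1.2]
gripper_width: 0.0105
t 5.25 d [ 0.29 -0.05  1.29] a [ 0.002 -0.002 -0.   ] F [-0.05 -0.22 -1.21] w 0.0105
t 5.25 d [ 0.36 -0.05  1.58] a [ 0.002 -0.002 -0.   ] F [-0.05 -0.22 -1.21] w 0.0105
```

```bash
python3 -m pendant '[{"ax":0,"ay":0,"az":0,"dx":0.2,"dy":-0.05,"dz":0.6,"gripper":1},{"ax":0,"ay":0,"az":0,"dx":0.3,"dy":-0.05,"dz":1.0,"gripper":1},{"ax":0,"ay":0,"az":0,"dx":0.3,"dy":-0.05,"dz":1.3,"gripper":1},{"ax":0,"ay":0,"az":0,"dx":0.3,"dy":-0.05,"dz":1.45,"gripper":1},{"ax":0,"ay":0,"az":0,"dx":0.3,"dy":-0.05,"dz":1.6,"gripper":1},{"ax":0,"ay":0,"az":0,"dx":0.3,"dy":-0.05,"dz":1.6,"gripper":1},{"ax":0,"ay":0,"az":0,"dx":0.3,"dy":-0.05,"dz":1.6,"gripper":1},{"ax":0,"ay":0,"az":0,"dx":0.3,"dy":-0.05,"dz":1.6,"gripper":1}]'
python3 look.py w4
```

```text
time_s: 5.92
eef_pos: [0.5105, 0.1442, 0.08]
orientation: [0.003, 0.985, 0.17, -0.013]
ft_force: [0.1, 0.4, 2.8]
gripper_width: 0.0102
ball(tool) n 76 [0.0562 0.     0.0047] [ 0.054  -0.0019  0.0027] [0.0586 0.002  0.0071]
near plate n 7785
lo 352 [0.5648 0.1638 0.0694] hi 0 [nan nan nan]
plane 22890 [-0.2059 -0.0727  0.9759] tilt 0.2201 yaw 0.3397
c [nan nan nan] x [nan nan nan] yaw nan dlen nanlook.py:15: RuntimeWarning: Mean of empty slice.
  print('lo',len(lo),lo.mean(0).round(4),'hi',len(hi),hi.mean(0).round(4))
  ret = um.true_divide(
look.py:20: RuntimeWarning: Mean of empty slice.
  c=(lo.mean(0)+hi.mean(0))/2;c=c+n*((m-c)@n);d=hi.mean(0)-lo.mean(0);d-=n*(d@n)
```

View pics/w4.png

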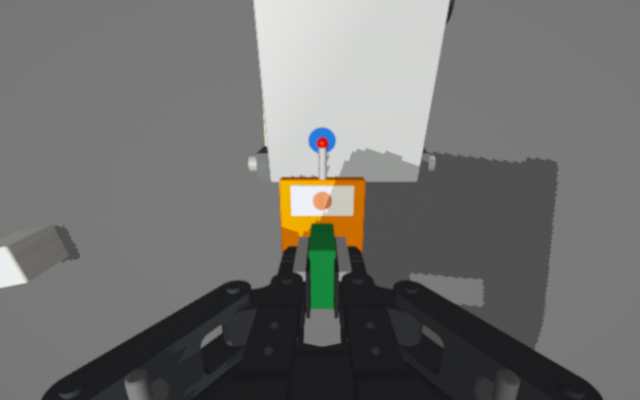

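The ball at (322,143) lies on the blue dot at (322,140), with about 4 N of contact. I'll hold briefly, then lift away and move over the red dot.

```bash
python3 -m pendant '[{"ax":0,"ay":0,"az":0,"dx":0.03,"dy":0,"dz":0.1,"gripper":1},{"ax":0,"ay":0,"az":0,"dx":0.03,"dy":0,"dz":0.1,"gripper":1},{"ax":0,"ay":0,"az":0,"dx":0.03,"dy":0,"dz":0.1,"gripper":1}]'
python3 - <<'E'
from h import *
hi=np.array([.5642,.1635,.0696])+.072*FX-.024*FY; print(hi)
go(ballto(hi,.012,-.03),.343,-.03);go(ballto(hi,.0,-.03),.343,-.03)
E
```

```text
time_s: 6.22
eef_pos: [0.5107, 0.1443, 0.079]
orientation: [0.003, 0.985, 0.171, -0.013]
ft_force: [-0.4, -0.6, 3.4]
gripper_width: 0.0106
[0.63842096 0.16452101 0.08541791]
t 6.2167 d [ 6.78  2.4  -3.01] a [ 0.002 -0.002 -0.   ] F [-0.38 -0.6   3.44] w 0.0106
t 6.2167 d [ 7.07  2.39 -1.85] a [ 0.002 -0.002 -0.   ] F [-0.38 -0.6   3.44] w 0.0106
```

```bash
python3 -m pendant '[{"ax":0,"ay":0,"az":0,"dx":0,"dy":0,"dz":-1.5,"gripper":1},{"ax":0,"ay":0,"az":0,"dx":0,"dy":0,"dz":-3.5,"gripper":1},{"ax":0,"ay":0,"az":0,"dx":2,"dy":0.8,"dz":-4,"gripper":1},{"ax":0,"ay":0,"az":0,"dx":4.5,"dy":1.6,"dz":-4,"gripper":1},{"ax":0,"ay":0,"az":0,"dx":6.7,"dy":2.4,"dz":-3.5,"gripper":1},{"ax":0,"ay":0,"az":0,"dx":6.75,"dy":2.4,"dz":-3,"gripper":1},{"ax":0,"ay":0,"az":0,"dx":6.8,"dy":2.4,"dz":-2.6,"gripper":1},{"ax":0,"ay":0,"az":0,"dx":6.9,"dy":2.4,"dz":-2.2,"gripper":1},{"ax":0,"ay":0,"az":0,"dx":7.0,"dy":2.4,"dz":-1.9,"gripper":1},{"ax":0,"ay":0,"az":0,"dx":7.0,"dy":2.4,"dz":-1.8,"gripper":1},{"ax":0,"ay":0,"az":0,"dx":7.0,"dy":2.4,"dz":-1.75,"gripper":1},{"ax":0,"ay":0,"az":0,"dx":7.0,"dy":2.4,"dz":-1.75,"gripper":1},{"ax":0,"ay":0,"az":0,"dx":7.0,"dy":2.4,"dz":-1.75,"gripper":1},{"ax":0,"ay":0,"az":0,"dx":7.0,"dy":2.4,"dz":-1.75,"gripper":1}]'
python3 look.py w5 2>/dev/null
```

```text
time_s: 7.38
eef_pos: [0.585, 0.1454, 0.0949]
orientation: [0.003, 0.985, 0.171, -0.013]
ft_force: [-3.8, -0.7, 2.9]
gripper_width: 0.0102
ball(tool) n 491 [0.0575 0.0001 0.0087] [ 0.0507 -0.0065  0.0036] [0.0631 0.0066 0.0119]
near plate n 7750
lo 94 [0.5641 0.1669 0.0706] hi 3 [0.5794 0.1654 0.096 ]
plane 8558 [-0.2073 -0.071   0.9757] tilt 0.2209 yaw 0.3297
c [0.5745 0.1671 0.0703] x [0.9225 0.3178 0.2191] yaw 0.3318 dlen 0.0202
```

View pics/w5.png

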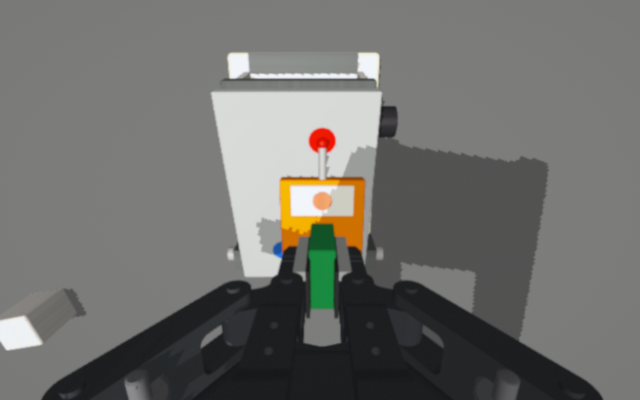

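The ball at (322,143) sits on the red dot at (322,140) with about 4 N. I'll hold a moment more, lift, and work out the flush pose.

```bash
python3 -m pendant '[{"ax":0,"ay":0,"az":0,"dx":0.03,"dy":0,"dz":0.1,"gripper":1},{"ax":0,"ay":0,"az":0,"dx":0.03,"dy":0,"dz":0.1,"gripper":1},{"ax":0,"ay":0,"az":0,"dx":0.03,"dy":0,"dz":0.1,"gripper":1},{"ax":0,"ay":0,"az":0,"dx":0,"dy":0,"dz":-1,"gripper":1},{"ax":0,"ay":0,"az":0,"dx":0,"dy":0,"dz":-3,"gripper":1},{"ax":0,"ay":0,"az":0,"dx":0,"dy":0,"dz":-4,"gripper":1},{"ax":0,"ay":0,"az":0,"dx":0,"dy":0,"dz":-4,"gripper":1}]'
python3 - <<'E'
from h import *
c=np.array([.601,.1643,.0772])
go(c+N*(.0135+.020),.343,.2215)
E
```

```text
time_s: 8.02
eef_pos: [0.5879, 0.1463, 0.1376]
orientation: [0.003, 0.985, 0.171, -0.011]
ft_force: [1.2, 0.1, -0.6]
gripper_width: 0.0103
t 8.0167 d [ 1.16 -1.26  2.75] a [0.003 0.244 0.   ] F [ 1.19  0.09 -0.58] w 0.0103
```

```bash
python3 -m pendant '[{"ax":0,"ay":0.1,"az":0,"dx":0.5,"dy":-0.6,"dz":0,"gripper":1},{"ax":0,"ay":0.2,"az":0,"dx":1.1,"dy":-1.2,"dz":0.5,"gripper":1},{"ax":0.003,"ay":0.244,"az":0,"dx":1.15,"dy":-1.25,"dz":1.5,"gripper":1},{"ax":0.003,"ay":0.244,"az":0,"dx":1.15,"dy":-1.25,"dz":2.5,"gripper":1},{"ax":0.003,"ay":0.244,"az":0,"dx":1.15,"dy":-1.25,"dz":2.75,"gripper":1},{"ax":0.003,"ay":0.244,"az":0,"dx":1.15,"dy":-1.25,"dz":2.75,"gripper":1},{"ax":0.003,"ay":0.244,"az":0,"dx":1.15,"dy":-1.25,"dz":2.75,"gripper":1},{"ax":0.003,"ay":0.244,"az":0,"dx":1.15,"dy":-1.25,"dz":2.75,"gripper":1}]'
cat > par.py <<'E'
from h import *
import sys
s,p,r=tool();im,w,T=cloud("wrist");cv2.imwrite(f'pics/{sys.argv[1]}.png',im)
hsv=cv2.cvtColor(im,cv2.COLOR_BGR2HSV);H,S,V=[hsv[...,i].astype(int) for i in range(3)]
tl=(w-p)@r.as_matrix()
def fit(l,k):
    q=tl[k]
    for _ in range(6):
        m=q.mean(0);a=np.linalg.svd(q-m,full_matrices=False)[2][2];a*=-np.sign(a[2]);q=q[abs((q-m)@a)<.002]
    print(l,len(q),'mean',m.round(4),'normal in tool',a.round(4));return m,a
box=(abs(tl[...,1])<.022)&(tl[...,0]<.038)&(tl[...,0]>.012)
pl=fit('plate',box&(tl[...,2]>-.002)&(tl[...,2]<.012)&((H>3)&(H<25)&(S>110)|(V>150)))
fa=fit('face',(abs(tl[...,0])<.075)&(abs(tl[...,1])<.055)&~((abs(tl[...,1])<.026)&(tl[...,0]<.062))&(S<40)&(V>100)&(tl[...,2]>.008)&(tl[...,2]<.045))
print('angle',np.arccos(min(1,pl[1]@fa[1])),'plate top over face',(pl[0]-fa[0])@fa[1])
E
python3 par.py w6
python3 -c "
from h import *
go(np.array([.601,.1643,.0772])+N*.0135,.343,.2215)"
```

```text
time_s: 8.68
eef_pos: [0.595, 0.1618, 0.11]
orientation: [-0.019, 0.979, 0.17, 0.109]
ft_force: [-0.4, -0.5, -1.4]
gripper_width: 0.0104
plate 3926 mean [ 0.0257 -0.0002  0.0044] normal in tool [-6.e-04 -1.e-03 -1.e+00]
face 6299 mean [ 0.0154 -0.0002  0.033 ] normal in tool [-1.e-03 -7.e-04 -1.e+00]
angle 0.000508408101980579 plate top over face 0.028595202976008822
t 8.7333 d [-0.08 -0.03  2.  ] a [0. 0. 0.] F [-0.37  0.35 -1.74] w 0.0101
```

View pics/w6.png

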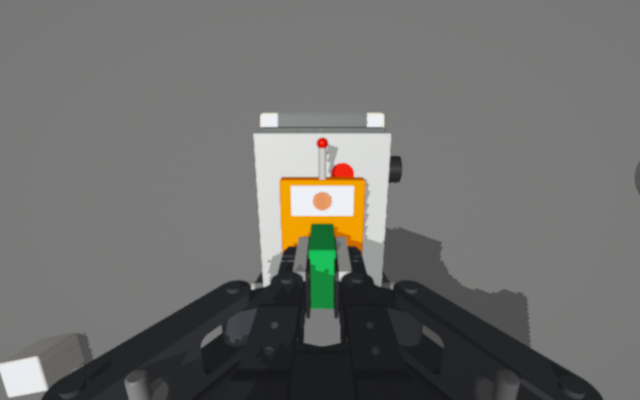

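The plate is parallel to the face to 0.0005 rad, square, and 20.6 mm above it. In the view the ball is at (322,143) and the red dot at (342,172), as expected. Now I lower and press.

```bash
python3 -m pendant '[{"ax":0,"ay":0,"az":0,"dx":-0.05,"dy":-0.03,"dz":0.8,"gripper":1},{"ax":0,"ay":0,"az":0,"dx":-0.05,"dy":-0.03,"dz":1.4,"gripper":1},{"ax":0,"ay":0,"az":0,"dx":-0.05,"dy":-0.03,"dz":1.8,"gripper":1},{"ax":0,"ay":0,"az":0,"dx":-0.05,"dy":-0.03,"dz":2.0,"gripper":1},{"ax":0,"ay":0,"az":0,"dx":-0.05,"dy":-0.03,"dz":2.1,"gripper":1},{"ax":0,"ay":0,"az":0,"dx":-0.05,"dy":-0.03,"dz":2.2,"gripper":1},{"ax":0,"ay":0,"az":0,"dx":-0.05,"dy":-0.03,"dz":2.3,"gripper":1},{"ax":0,"ay":0,"az":0,"dx":-0.05,"dy":-0.03,"dz":2.3,"gripper":1},{"ax":0,"ay":0,"az":0,"dx":-0.05,"dy":-0.03,"dz":2.3,"gripper":1},{"ax":0,"ay":0,"az":0,"dx":-0.05,"dy":-0.03,"dz":2.3,"gripper":1},{"ax":0,"ay":0,"az":0,"dx":-0.05,"dy":-0.03,"dz":2.3,"gripper":1}]'
python3 par.py w7; python3 - <<'E'
from h import *
s,p,r=tool();F=np.array(s['ft_force']);print('normal force',(F+[0,0,1.3])@N)
o=p+r.apply([0,0,.0135])-[.601,.1643,.0772];print('slide in face frame',o@FX,o@FY,o@N)
E
```

```text
time_s: 9.65
eef_pos: [0.5991, 0.1636, 0.0878]
orientation: [-0.019, 0.979, 0.17, 0.109]
ft_force: [-3.8, -0.5, 2.9]
gripper_width: 0.0102
plate 3898 mean [ 0.0257 -0.0001  0.0044] normal in tool [-0.0019  0.     -1.    ]
face 6603 mean [0.0168 0.0007 0.0127] normal in tool [ 3.9e-03 -7.0e-04 -1.0e+00]
angle 0.005824514252714476 plate top over face 0.008340609938654769
normal force 5.394957306179209
slide in face frame 0.00028305973409746793 1.0337359458898829e-05 -0.0028276557843837477
```

View pics/w7.png

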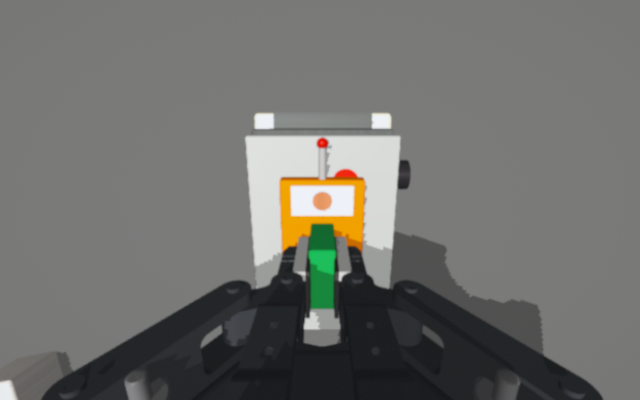

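The plate top is 8.3 mm over the face (flush), 0.006 rad from parallel, centred, with about 5.4 N of push. In the view the slide is square on the face, with the ball at (322,143) and the red dot just ahead of the plate's right corner. I'm handing in.

```bash
python3 - <<'E'
from h import *
F=[]
for _ in range(4): robot.snapshot("wrist"); F.append((np.array(robot.observe()['ft_force'])+[0,0,1.3])@N)
print(np.round(F,2)); print(robot.hand_in())
E
```

```text
[4.3  4.79 4.7  4.93]
the job is handed in; nothing more can be done
None
```

I gripped the slide by its fin and touched the blue dot, then the red dot, with the stylus. I then laid the slide flush on the middle of the face and handed the job in at about 10 s, still gripped and pressed. No verdict came back.

- **Dot touches:** each touch pressed with about 4 N and was held well over 0.1 s. Both pictures show the ball on its dot.
- **Final pose:** the underside was about 0.006 rad from parallel. The plate top measured 8.3 mm above the face, which is flush for an 8 mm plate. The centre was within about 1 mm of the middle by my estimate, and within about 2 mm once calibration error is allowed for.
- **Press and grip:** the push read 5.4 N, then 4.3–4.9 N over the last four readings, against the allowed 3–22 N. The face gave by about 2.5 mm. The grip was set to 100 N.
- **Ring gauge, test piece and block:** the arm's path stayed well clear of all three. I did not measure them again at the end.

**Disagreements and oddities:**
- The estimates of the face's yaw ranged from 0.33 to 0.35 rad, far inside the 0.15 rad tolerance.
- The two overhead cameras and the wrist camera differed by up to 2–4 mm.
- The slide sat about 2.8 mm below the face's unpressed position. If height is judged against that instead of the moving face, the margin to the 3 mm limit is thin.
- The first move command was refused for missing keys and cost no time.

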